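# Clear the soldering brick and spring its hold-down bar into place

### The job

Using the wooden scraper block (not the fingers or the bar), sweep the three metal offcuts off the soldering brick into the stand's own tray and set the block back down on the bench. Then fit the steel hold-down bar across the brick: tuck one end under the keeper roof, push it in against the spring plunger, lower the other end into the cradle behind its end lip, and let go so that the bar lies flat on both posts and the spring holds it against the lip. Leave the dish, the jar and the lighter where they are.

Things in the scene. Friction and masses are not known exactly. Their poses are not given: they have to be found in the camera images.
- stand: Soldering stand fixed to the bench. Origin on the bench, in the middle under the brick; z up, tray towards -x, keeper post at +y, cradle post at -y (mm in this frame are used below). Pale grooved brick x -45..45, y -75..75, top z 46. Both posts have flat seats at z 50 and channels 32 wide (x -16..16) between steel cheeks.
- tray (a point): Middle of the floor of the tray for offcuts, along the stand's -x side (towards the robot): floor z 6, inside x -121..-45, y -71..71, walls up to z 26. Point at (-83, 0, 6) of the stand.
- keeper (a point): Mouth of the keeper, the post with a roof: point on its seat at (0, 92, 50) of the stand, same axes. Seat y 85..125, cheeks from y 89, roof y 92..135, underside z 68, top z 74: the opening is 18 high and faces -y.
- plunger (a joint): Brass spring plunger inside the keeper, dia. 12, along the stand's y at z 56.5. Value: m pushed in, 0 free (face at y 111) to 0.011 (stop, face at y 122). Pushes back with about 3 N at first, 0.5 N more per mm. Its thin pin comes out of the keeper's back as it goes in. 0.004 when the bar is fitted.
- cradle (a point): Cradle, the open-topped post: point on its seat at the foot of the end lip, (0, -105, 50) of the stand. Seat y -105..-85, cheeks z 50..70; the lip closes the outer end, inner face y -105, top z 70. The fitted bar spans y -105..115. It cannot go in level: keeper end lower by 0.11 to 0.2 rad, pushed in to y 118..121, then the other end lowered.
- bar: Hold-down bar, steel, about 260 g, both ends alike: flat strip 220 long (own x) x 25 wide (y) x 10 thick, with an upright grip rib in the middle, 70 long x 16 wide (y), its top 42 above the underside. Origin: centre of the underside; z up. Starts lying rib up on the bench to one side of the stand, roughly along world x.
- scraper: Scraper block, light wood, about 110 g, 110 long (own x) x 24 thick (y) x 55 tall (z). Origin: centre of the underside. Starts standing on its 110 x 24 face on the bench to the other side of the stand, roughly along world x.
- chip1: Metal offcut 20 x 14 x 7 thick, 18 g; origin at the centre of its underside; lies loose on the brick's top near the middle.
- chip2: Metal offcut 24 x 12 x 7 thick, 18 g; as the other.
- chip3: Metal offcut 17 x 16 x 7 thick, 18 g; as the other. All three lie within x -32..26, y -52..52 of the stand's frame.
- dish: Marble flux dish, 84 x 84 x 38 tall, bystander beyond the work, to the left; origin centre of underside.
- jar: Jar, dia. 70, 90 tall, bystander beyond the work to the right; origin centre of underside.
- lighter: Black lighter, 78 x 24 x 12, bystander lying on the bench near the robot to the right; origin underside, about its middle.
Not all that is in view belongs to the job. Of the things like the bar, leave any that is orange or red; of the rest the smaller one is meant.

How it is judged:
On the way:
1. all three offcuts lie in the stand's tray while the bar is still on the bench (x of chip1 in the frame of stand between -0.123 and -0.043 m and y of chip1 in the frame of stand between -0.074 and 0.074 m and z of chip1 in the frame of stand between 0 and 0.03 m and x of chip2 in the frame of stand between -0.123 and -0.043 m and y of chip2 in the frame of stand between -0.074 and 0.074 m and z of chip2 in the frame of stand between 0 and 0.03 m and x of chip3 in the frame of stand between -0.123 and -0.043 m and y of chip3 in the frame of stand between -0.074 and 0.074 m and z of chip3 in the frame of stand between 0 and 0.03 m and height (world z) of bar below 0.03 m), for 0.2 s.
At the end, for the whole second after the job is handed in: The three offcuts lie in the tray. The bar rests rib up on both seats, flat within 0.03 rad and in line within 0.05 rad, underside at 47-53 mm, one end under the roof, its middle at y 1-9 mm of the stand (other end within 4 mm of the lip). The block rests on the bench, clear of the stand (x of chip1 in the frame of stand between -0.123 and -0.043 m and y of chip1 in the frame of stand between -0.074 and 0.074 m and z of chip1 in the frame of stand between 0 and 0.03 m and x of chip2 in the frame of stand between -0.123 and -0.043 m and y of chip2 in the frame of stand between -0.074 and 0.074 m and z of chip2 in the frame of stand between 0 and 0.03 m and x of chip3 in the frame of stand between -0.123 and -0.043 m and y of chip3 in the frame of stand between -0.074 and 0.074 m and z of chip3 in the frame of stand between 0 and 0.03 m and x of bar in the frame of stand between -0.006 and 0.006 m and y of bar in the frame of stand between 0.001 and 0.009 m and z of bar in the frame of stand between 0.047 and 0.053 m and angle between the x axis of bar and the y axis of stand, either way round below 0.05 rad and angle between bar's own z axis and vertical below 0.03 rad and linear speed of each of bar, scraper below 0.02 m/s and height (world z) of scraper below 0.035 m and contact force between scraper and stand below 0.2 N); the robot touches nothing.
It fails at once if the robot pushes an offcut itself (contact force between any of the fingers, the arm and chip1 above 0.5 N or contact force between any of the fingers, the arm and chip2 above 0.5 N or contact force between any of the fingers, the arm and chip3 above 0.5 N).
It fails at once if the bar pushes an offcut (contact force between bar and chip1 above 0.5 N or contact force between bar and chip2 above 0.5 N or contact force between bar and chip3 above 0.5 N).
It fails at once if the dish, the jar or the lighter is shifted by more than 20 mm (distance of any of dish, jar, lighter from where it was at the start of the episode above 0.02 m).
It also fails if it takes over 72 s, if anything falls off the work surface, if the arm or the gripper's body presses on something with over 40 N, if the wrist force passes 120 N, or if a joint passes its speed limit or range.

### The arm

A 6-joint arm with a two-finger parallel gripper is mounted at the origin on the work surface. World frame = base frame: x ahead of the robot, y to its left, z up, the work surface at z = 0. Lengths are in m, angles in rad, forces in N, time in s.
With the tool pointing down it reaches from about 0.35 to 0.975 m from the base axis. Payload 7.1 kg.
Tool frame: the origin (TCP) lies midway between the tips of the shut fingers; the grasp point (between the pads) lies 19 mm behind it; z points along the fingers, y is the line along which they close (so a half turn about z gives the same grasp; the last joint's range is limited). The gripper opens to 88 mm and grips with 3 to 60 N. Pads are 20 mm wide; open, the fingers measure 115 mm over their backs; the gripper's body (75 mm by 178 mm) begins 61 mm behind the grasp point.
Start: joints at [1.315, 0.423, 1.63, -0, 1.089, -0.019], TCP at [0.147, 0.608, 0.223] pointing down, gripper open.
Joint ranges: [-3, 3], [-0.9, 2.11], [0.09, 2.58], [-1.31, 4.45], [0.11, 2.69], [-2.54, 2.54]. Speed limits (rad/s): [2.39, 2.39, 3.01, 3.14, 3.14, 3.14].

### API

Orientations are given as a unit quaternion [w, x, y, z].
In Python, from station import move_pose, movel, movej, command_gripper, wait, inverse_kinematics, read_camera, camera_info, MotionError, job_done, get_time, get_joint_pos, get_qvel, get_effort, get_tcp_pos, get_ee_rot, get_ft_force, get_ft_torque, get_grip_width, get_finger_force gives the robot as it stands. Calls block until the motion is done:
- move_pose(position, orientation): joint-space move of the TCP to a pose.
- movel(position, frame=None, v=0.15, until_force=None): straight line of the TCP; frame=None keeps the orientation; v is the mean speed in m/s. With until_force (N) it stops when the force on the tool has changed by that much, and returns True; else False.
- movej(angles): joint-space move.
- command_gripper(opening): opening from 0.0 (shut) to 1.0 (fully open); the grip force is fixed at half the most; returns when the fingers have stopped.
- wait(seconds).
- inverse_kinematics(position, orientation): joint angles nearest the present ones, or None.
- read_camera(name): name is "scene" or "side" or "wrist"; returns the picture (480x640x3 uint8, red, green, blue); there is no depth.
- camera_info(name): a dict with "intrinsics" (3x3 intrinsics, pixels), "dist" ([k1, k2, p1, p2, k3] as OpenCV has them; the pictures are not rectified), "T" (4x4, takes a point from camera to world coordinates); the wrist camera has in their place "tool_from_camera" (4x4, takes a point from camera to tool coordinates, whose origin is the TCP and whose axes are the flange's). Camera axes: x right, y up, looking along -z (the intrinsics and any distortion apply to the point x, -y, -z); pixel columns grow to the right and rows downward; lengths in m; the calibration is good to about 2 mm. A picture is of the moment at which its call begins: read the wrist's pose just before it. camera_info takes no time and is no camera call.
A pose or a line that the arm cannot do raises MotionError and nothing moves.
- job_done(): hands the job in; it is judged then, once.
Readings, each from a call of its own:
- get_time(): time.
- get_joint_pos(): joint angles.
- get_qvel(): joint speeds.
- get_effort(): joint torques, N m.
- get_tcp_pos(): TCP position.
- get_ee_rot(): TCP orientation.
- get_ft_force(): force on the tool from outside, world axes, zero at the start.
- get_ft_torque(): the same for the moment, N m.
- get_grip_width(): opening from 0.0 (shut) to 1.0 (fully open).
- get_finger_force(): force on a finger pad.
Only numpy, scipy, OpenCV 4.12 (cv2) and the standard library are available. Lean on these libraries where they do the work, as an engineer would, in place of code of your own. Each camera call takes 0.05 s, during which the arm holds its last target. There are 200 camera calls.

## Working session

There is one attempt and no reset: what is moved stays moved. The work goes in short steps, each a Python script; the robot and the scene stay as the last script left them, time stands still between calls to the robot, and variables do not carry over. Pictures are saved under pics/ and viewed, at most 10 in all, crops included, and the job is handed in when it is done.

```bash
mkdir -p pics; ls
cat > h.py <<'E'
import numpy as np, cv2
from station import *
def ray(cam,u,v,T=None):
    c=camera_info(cam); K=np.array(c["intrinsics"]); d=np.array(c["dist"],float)
    p=cv2.undistortPoints(np.array([[[u,v]]],float),K,d)[0,0]
    T=np.array(c["T"]) if T is None else T
    r=T[:3,:3]@np.array([p[0],-p[1],-1]); return T[:3,3],r
def onz(cam,u,v,z,T=None):
    o,r=ray(cam,u,v,T); return o+r*(z-o[2])/r[2]
def proj(cam,P,T=None):
    c=camera_info(cam); K=np.array(c["intrinsics"]); d=np.array(c["dist"],float)
    T=np.array(c["T"]) if T is None else T
    q=(np.asarray(P,float).reshape(-1,3)-T[:3,3])@T[:3,:3]; q=q*[1,-1,-1]
    return cv2.projectPoints(q,np.zeros(3),np.zeros(3),K,d)[0][:,0]
def save(n,im): cv2.imwrite("pics/"+n+".png",im[:,:,::-1])
E
python3 - <<'E'
from h import *
for n in("scene","side"):
    im=read_camera(n); save(n,im); c=camera_info(n); print(n,np.round(c["intrinsics"],1).tolist(),np.round(c["dist"],3),np.round(c["T"],3).tolist())
print(camera_info("wrist")["tool_from_camera"],get_ee_rot(),get_time())
E
```

```text
pics
scene [[556.2, 0.0, 315.1], [0.0, 556.2, 237.9], [0.0, 0.0, 1.0]] [0.005 0.    0.    0.    0.   ] [[0.227, -0.586, 0.778, 1.525], [0.974, 0.13, -0.186, -0.316], [0.008, 0.8, 0.6, 0.908], [0.0, 0.0, 0.0, 1.0]]
side [[559.7, 0.0, 314.1], [0.0, 559.7, 242.5], [0.0, 0.0, 1.0]] [0.025 0.    0.    0.    0.   ] [[0.98, 0.136, -0.148, 0.28], [-0.201, 0.681, -0.704, -0.949], [0.006, 0.719, 0.695, 0.951], [0.0, 0.0, 0.0, 1.0]]
[[ 5.97756111e-04  9.67754164e-01  2.51895853e-01  6.98460086e-02]
 [ 9.99999448e-01 -3.60807930e-04 -9.86845957e-04 -1.05027754e-03]
 [-8.64138262e-04  2.51896304e-01 -9.67753846e-01 -1.60574572e-01]
 [ 0.00000000e+00  0.00000000e+00  0.00000000e+00  1.00000000e+00]] [-8.58227420e-05  1.18103750e-01  9.93001022e-01 -6.82943344e-04] 0.1
```

View pics/scene.png

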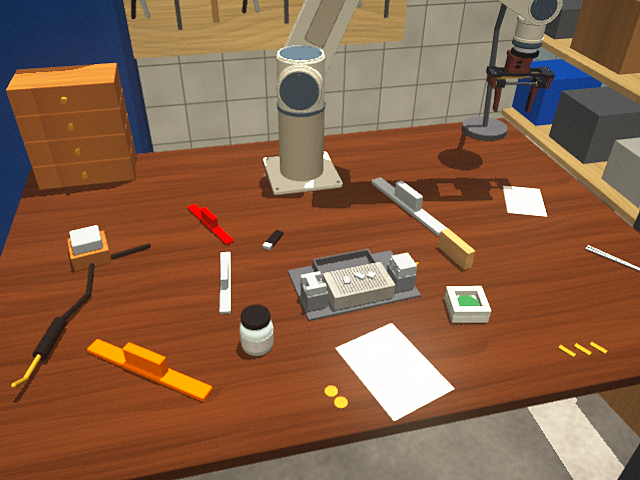

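View pics/side.png

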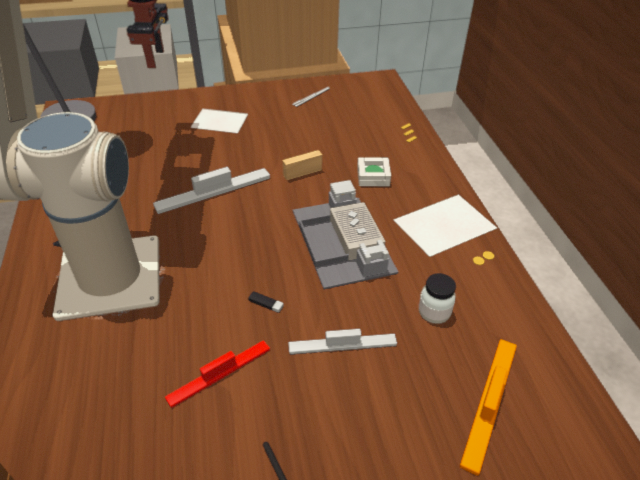

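Candidates like the bar (scene px / side px):
- Red (210,222 / 218,375) and orange (148,370 / 490,405): excluded by colour.
- Large grey (405,205 / 212,190) and smaller grey (225,282 / 343,342): of these, the smaller one fits. It lies on the opposite side of the stand from the wooden block (455,248 / 303,165).

I'll confirm in a crop.

Run:
```python
from h import *
im=cv2.imread("pics/side.png")[140:360,230:430]
cv2.imwrite("pics/crop.png",cv2.resize(im,None,fx=2.7,fy=2.7,interpolation=cv2.INTER_CUBIC))
f=lambda u,v,z,c="side":np.round(onz(c,u,v,z)[:2],3)
print("bar ends",f(290,348,.01),f(396,341,.01)," big",f(156,206,.01),f(270,176,.01))
print("scr top",f(284,162,.055),f(321,153,.055))
print("brick",f(331,208,.046),f(358,205,.046),f(384,240,.046),f(355,257,.046))
print("base plate",f(294,208,0),f(328,283,0),f(396,271,0))
print("jar",f(437,312,0),"dish",f(374,180,0),"lighter",f(265,301,0.01))
```

```text
bar ends [ 0.371 -0.287] [ 0.587 -0.312]  big [0.108 0.218] [0.415 0.287]
scr top [0.454 0.282] [0.562 0.304]
brick [0.539 0.081] [0.608 0.079] [ 0.635 -0.055] [ 0.555 -0.096]
base plate [0.458 0.152] [ 0.487 -0.121] [ 0.651 -0.116]
jar [ 0.701 -0.25 ] dish [0.696 0.227] lighter [ 0.339 -0.154]
```

View pics/crop.png

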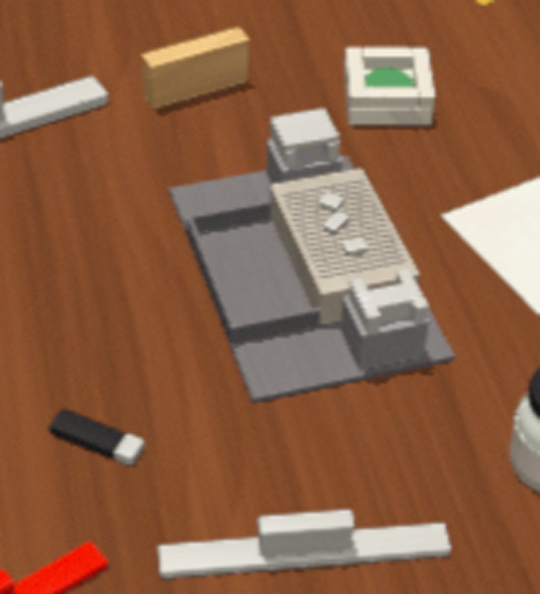

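The crop confirms it: the bar is the smaller plain grey one. It measures about 217 mm; the other grey one is about 315 mm. Next I'll take wrist views over the block, stand and bar.

```bash
cat >> h.py <<'E'
def quat(th,tilt=0):
    """tool down, tool x at world angle th; tilt>0 lowers the tool +x side (about tool y)"""
    from scipy.spatial.transform import Rotation as R
    x=np.array([np.cos(th),np.sin(th),0]); z=np.array([0,0,-1.]); y=np.cross(z,x)
    M=R.from_rotvec(y*tilt*-1 if np.cross(-y,x)[2]>0 else y*tilt)  # fixed below
    M=R.from_rotvec(np.cross([0,0,1.],x)*tilt)  # about left-normal: x -> x*cos - z*sin
    q=(M*R.from_matrix(np.c_[x,y,z])).as_quat(); return [q[3],q[0],q[1],q[2]]
def wristT():
    from scipy.spatial.transform import Rotation as R
    q=get_ee_rot(); T=np.eye(4); T[:3,:3]=R.from_quat([q[1],q[2],q[3],q[0]]).as_matrix(); T[:3,3]=get_tcp_pos()
    return T@np.array(camera_info("wrist")["tool_from_camera"])
def wpic(n):
    T=wristT(); im=read_camera("wrist"); save(n,im); np.save("pics/"+n,T); return im,T
E
sed -i '/fixed below/d' h.py
python3 - <<'E'
from h import *
for n,p in(("w_scr",(.51,.24,.28)),("w_st",(.565,.05,.36)),("w_bar",(.48,-.25,.28))):
    move_pose(list(p),quat(np.pi/2)); wpic(n)
    print(n,get_time(),get_joint_pos(),proj("wrist",[[.51,.29,.05],[.58,0,.046],[.479,-.3,.04]],np.load("pics/"+n+".npy")).round().tolist())
a=[cv2.resize(cv2.imread(f"pics/{n}.png"),(400,300)) for n in("w_scr","w_bar")]
cv2.imwrite("pics/two.png",np.vstack(a))
E
```

```text
w_scr 2.0333 [4.20302168e-01 2.70578070e-01 1.71293957e+00 1.89738686e-04
 1.15827998e+00 4.18597038e-01] [[318.0, 167.0], [371.0, 394.0], [298.0, 544.0]]
w_st 2.9417 [6.93114368e-02 2.07924492e-01 1.61195467e+00 4.98607665e-04
 1.32331420e+00 6.79827822e-02] [[273.0, 5.0], [329.0, 238.0], [265.0, 416.0]]
w_bar 4.2167 [-5.00019222e-01  2.34845468e-01  1.75974630e+00  3.36694473e-04
  1.14630628e+00 -5.01670536e-01] [[345.0, -272.0], [417.0, -33.0], [316.0, 253.0]]
```

View pics/w_st.png

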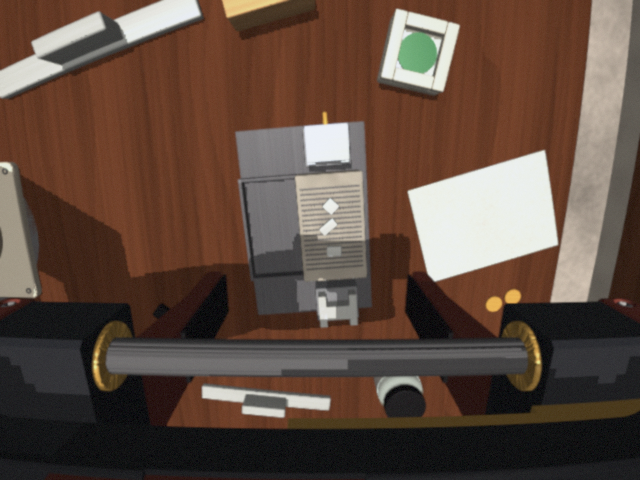

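View pics/two.png

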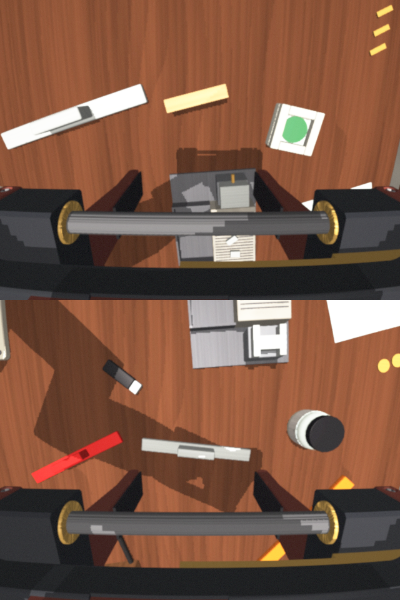

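w_st shows:
- Brick at about (297..367, 172..278).
- Keeper roof at (304..350, 124..166), with the plunger pin at (325,118).
- Cradle at (338,302).
- Offcuts at (331,206), (328,227) and (334,251).

The block (w_scr) and the bar (w_bar) are both fully visible. I'll use metric rectangles from masks.

```bash
cat > meas.py <<'E'
from h import *
def rect(n,box,z,f):
    im=cv2.imread(f"pics/{n}.png"); T=np.load(f"pics/{n}.npy"); h=cv2.cvtColor(im,cv2.COLOR_BGR2HSV).astype(int)
    m=np.zeros(im.shape[:2],np.uint8); x0,y0,x1,y1=box; m[y0:y1,x0:x1]=(f(h)*255)[y0:y1,x0:x1]
    m=cv2.morphologyEx(m,cv2.MORPH_OPEN,np.ones((2,2)))
    c=max(cv2.findContours(m,cv2.RETR_EXTERNAL,cv2.CHAIN_APPROX_NONE)[0],key=cv2.contourArea)[:,0]
    P=np.array([onz("wrist",u,v,z,T)[:2] for u,v in c])*1000
    r=cv2.minAreaRect(P.astype(np.float32)); b=cv2.boxPoints(r)
    print(n,box,"px",c.min(0),c.max(0),"ctr",np.round(r[0],1),"size",np.round(r[1],1),"ang",round(r[2],2)); return m,r
if __name__=="__main__":
    H=lambda a,b,s0,s1,v0:(lambda h:(h[...,0]>=a)&(h[...,0]<=b)&(h[...,1]>=s0)&(h[...,1]<=s1)&(h[...,2]>=v0))
    ms=[]
    hs=cv2.cvtColor(cv2.imread("pics/w_scr.png"),cv2.COLOR_BGR2HSV); print("scr hsv",hs[155,310],hs[166,300])
    hb=cv2.cvtColor(cv2.imread("pics/w_bar.png"),cv2.COLOR_BGR2HSV); print("bar hsv",hb[227+20,250],hb[243,310],hb[252,310],hb[262,380])
    hk=cv2.cvtColor(cv2.imread("pics/w_st.png"),cv2.COLOR_BGR2HSV); print("brick",hk[190,310],hk[265,310],"roof",hk[145,327],"chips",hk[206,331],hk[227,328],hk[251,334],"crad",hk[300,325],hk[300,353])
    ms.append(rect("w_scr",(240,110,390,200),.055,H(10,30,90,255,190))[0])
    ms.append(rect("w_bar",(210,200,420,280),.010,H(0,180,0,60,70))[0])
    ms.append(rect("w_st",(280,165,385,290),.046,H(8,30,25,110,60))[0])
    ms.append(rect("w_st",(295,115,365,172),.074,H(0,180,0,50,150))[0])
    for b in((318,194,344,217),(312,216,344,238)): rect("w_st",b,.053,H(0,180,0,28,190))
    T=np.load("pics/w_st.npy")
    for u,v,z in((236,131,0),(362,122,0),(371,307,0),(258,314,0),(317,293,.07),(357,291,.07),(358,324,.07),(319,327,.07),(325,118,.0565),(334,251,.053)): print(u,v,np.round(onz("wrist",u,v,z,T)*1000,1))
    cv2.imwrite("pics/m.png",cv2.resize(np.hstack([np.vstack(ms[:2]),np.vstack(ms[2:])]),(800,600)))
E
python3 meas.py
```

```text
scr hsv [ 28  53 255] [ 27  66 255]
bar hsv [ 10 143 105] [ 30   7 226] [ 24  15 166] [ 11 154  98]
brick [ 18  30 172] [ 18  32 105] roof [107   9 245] chips [ 35   6 237] [ 30   8 231] [ 36   9 146] crad [ 30  12 191] [ 23   8 135]
w_scr (240, 110, 390, 200) px [262 159] [267 163] ctr [452.7 296.8] size [6.9 2.5] ang 35.65
w_bar (210, 200, 420, 280) px [227 221] [402 258] ctr [ 476.9 -294.4] size [ 32. 220.] ang 84.0
w_st (280, 165, 385, 290) px [296 171] [367 282] ctr [585.2  13.6] size [ 89.7 151.2] ang 4.31
w_st (295, 115, 365, 172) px [304 124] [350 166] ctr [576.3 124.3] size [55.1 47.4] ang 4.8
w_st (318, 194, 344, 217) px [324 200] [339 214] ctr [582.8  44.3] size [15.9 16.1] ang 45.78
w_st (312, 216, 344, 238) px [321 220] [337 236] ctr [579.6  16. ] size [23.2 12. ] ang 41.42
236 131 [449.2 144.4   0. ]
362 122 [626.6 156.4   0. ]
371 307 [ 649.9 -124.3    0. ]
258 314 [ 469.4 -136.8    0. ]
317 293 [563.8 -70.8  70. ]
357 291 [618.1 -67.9  70. ]
358 324 [ 621.1 -117.5   70. ]
319 327 [ 566.6 -122.1   70. ]
325 118 [573.4 156.9  56.5]
334 251 [586.9 -16.2  53. ]
```

Run:
```python
from meas import *
for v in(150,200,240):
    m,r=rect("w_scr",(240,110,390,200),.055,lambda h:(h[...,0]>18)&(h[...,0]<35)&(h[...,1]>35)&(h[...,2]>=v))
h=cv2.cvtColor(cv2.imread("pics/w_scr.png"),cv2.COLOR_BGR2HSV); print(h[140:185:3,310].tolist())
```

```text
w_scr (240, 110, 390, 200) px [263 136] [365 181] ctr [505.5 299.1] size [108.  23.] ang 14.55
w_scr (240, 110, 390, 200) px [263 136] [365 181] ctr [505.5 299.1] size [108.  23.] ang 14.55
w_scr (240, 110, 390, 200) px [263 136] [365 181] ctr [505.5 299.2] size [108.   22.9] ang 14.55
[[10, 156, 147], [10, 155, 146], [14, 131, 198], [27, 66, 255], [28, 61, 255], [28, 53, 255], [28, 55, 255], [27, 62, 255], [27, 63, 255], [28, 59, 255], [14, 124, 183], [9, 144, 92], [9, 152, 97], [10, 153, 150], [10, 157, 146]]
```

```bash
cat >> h.py <<'E'
S=np.array([.5852,.0136]); YAW=.0765
def st(x,y,z):  # stand mm -> world m
    c,s=np.cos(YAW),np.sin(YAW); return [S[0]+(c*x-s*y)/1e3,S[1]+(s*x+c*y)/1e3,z/1e3]
E
cat > sweep.py <<'E'
from h import *
g=[.5055,.2991]; q=quat(.254)
move_pose(g+[.12],q); movel(g+[.024],v=.12); command_gripper(0.0)
print("grip",get_grip_width()*88,get_finger_force(),get_time())
movel(g+[.16],v=.25)
qs=quat(np.pi/2+YAW); move_pose(st(34,0,160),qs); movel(st(34,0,46+24+8),v=.15)
hit=movel(st(34,0,46+24-4),v=.02,until_force=4); p=get_tcp_pos(); print(hit,p)
z=p[2]*1e3+1.2
movel(st(34,0,z),v=.03); movel(st(-52,0,z),v=.07); print(get_tcp_pos(),get_ft_force(),get_time())
movel(st(-52,0,170),v=.2)
im=read_camera("side"); save("swept",im); save("swept_c",cv2.resize(im[150:300,270:420],None,fx=4,fy=4)); wpic("w_swept"); print(get_time())
E
python3 sweep.py
```

```text
grip 23.872750639383117 30.0000062584877 8.225
True [0.61946527 0.01618706 0.06978313]
[0.53387684 0.00966234 0.07104264] [-0.0186198   0.38484176 -0.1808369 ] 13.375
14.1167
```

View pics/swept_c.png

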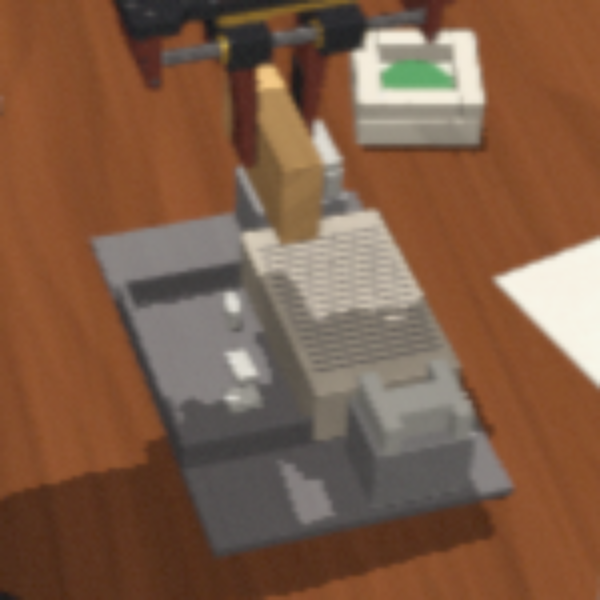

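All three offcuts lie in the tray, at crop (233,305), (242,362) and (240,400). Next I'll put the block back and pick up the bar.

```bash
cat >> h.py <<'E'
H=13.0
def tcp(yk,zk,t,x=-0.5):
    """TCP & quat for bar keeper-end lower edge at stand y=yk,z=zk (mm), keeper end low by t"""
    c,s=np.cos(t),np.sin(t); y=yk-110*c+H*s; z=zk+110*s+H*c
    return st(x,y,z),quat(np.pi/2+YAW,t)
E
cat > pick.py <<'E'
from h import *
g=[.5055,.2991]
move_pose(g+[.16],quat(.254)); movel(g+[.032],v=.2); print(movel(g+[.0225],v=.02,until_force=3),get_tcp_pos())
command_gripper(0.6); movel(g+[.16],v=.25)
b=[.4769,-.293]; q=quat(-.105)
move_pose(b+[.14],q); movel(b+[.013],v=.12); command_gripper(0.0)
print("grip",get_grip_width()*88,get_finger_force(),get_time())
f0=get_ft_force(); movel(b+[.16],v=.2); wait(.2); print(np.array(get_ft_force())-f0,np.round(get_ft_torque(),3))
p,q=tcp(76,80,.14); move_pose([p[0],p[1],.18],q)
im=read_camera("side"); save("held_c",cv2.resize(im[110:310,260:460],None,fx=3,fy=3)); print(get_time(),inverse_kinematics(p,q) is not None)
E
python3 pick.py
```

```text
True [0.50582939 0.29932639 0.02373318]
grip 15.794593251364281 30.000463128089905 22.375
[-0.12625609 -0.48899137 -5.69150309] [-0.045  0.177  0.071]
24.6583 True
```

View pics/held_c.png

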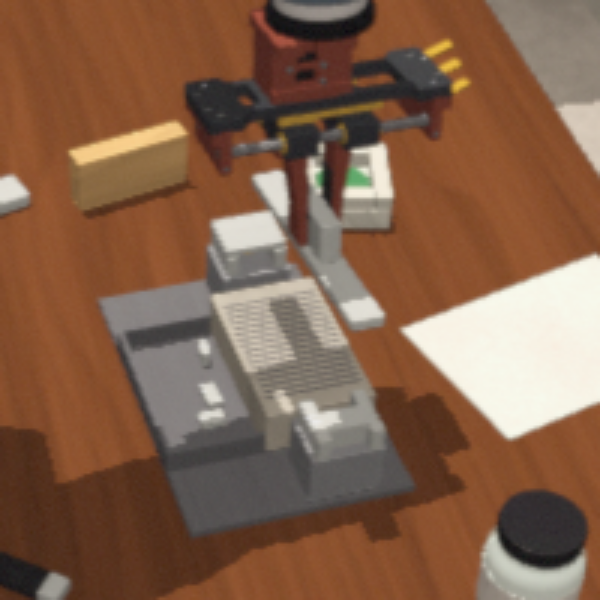

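The block stands on the bench. The bar is held, with its ends at side px (382,214) and (351,170). I'll compare that with the predicted pose, then insert.

```bash
cat > chk.py <<'E'
from h import *
from scipy.spatial.transform import Rotation as R
q=get_ee_rot(); M=R.from_quat([q[1],q[2],q[3],q[0]]).as_matrix(); p=np.array(get_tcp_pos())
loc=lambda a,b,c: p+M@np.array([a,b,H-c])/1e3   # bar coords (mm): tool x = bar x, tool -z = bar z
print("toolx",M[:,0].round(3))
for a in(-110,110):
    print(a,proj("side",[loc(a,12.5,10),loc(a,-12.5,10),loc(a,-12.5,0)]).round(1).tolist())
E
python3 chk.py
python3 - <<'E'
import cv2
im=cv2.imread("pics/held_c.png"); g=cv2.resize(im[150:350,220:420],None,fx=3,fy=3,interpolation=cv2.INTER_CUBIC); cv2.imwrite("pics/held_z.png",g)
E
```

```text
toolx [-0.073  0.987 -0.14 ]
-110 [[387.4, 214.1], [376.0, 216.2], [375.9, 220.3]]
110 [[352.8, 165.5], [342.7, 167.2], [342.7, 171.0]]
```

View pics/held_z.png

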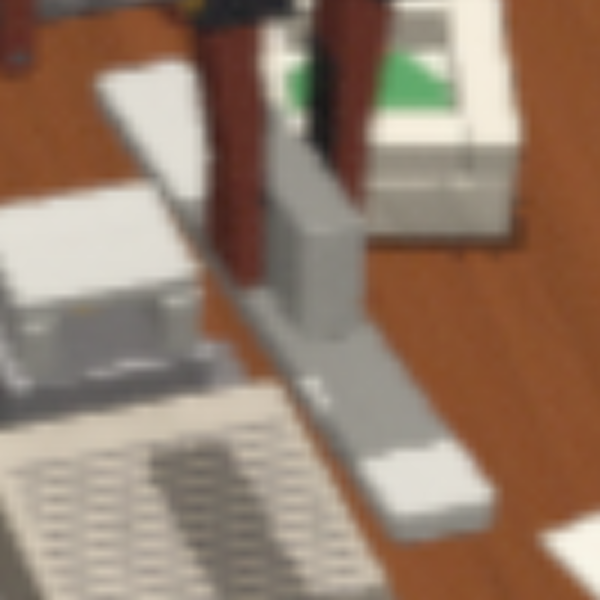

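The prediction and picture agree within about 1.5 px, and the keeper end is low as intended. Inserting.

```bash
cat > ins.py <<'E'
from h import *
T=.14
p,q=tcp(76,80,T); movel(p,q,v=.15)
p,q=tcp(78,52,T); print("down",movel(p,q,v=.06,until_force=4),np.array(p)-get_tcp_pos())
f0=np.array(get_ft_force())
p,q=tcp(104,52,T); print("in",movel(p,q,v=.04,until_force=4),np.round(np.array(p)-get_tcp_pos(),4),(np.array(get_ft_force())-f0).round(2))
p,q=tcp(116,52,T); print("plunger",movel(p,q,v=.02,until_force=2.2),np.round(np.array(p)-get_tcp_pos(),4),(np.array(get_ft_force())-f0).round(2),get_time())
im=read_camera("side"); save("ins_c",cv2.resize(im[110:310,260:460],None,fx=3,fy=3))
E
python3 ins.py
```

```text
down False [ 9.58601272e-05 -7.28311196e-05  2.88975146e-04]
in False [ 0. -0.  0.] [ 0.45 -1.79  0.16]
plunger True [-0.      0.005   0.0004] [ 0.68 -3.46  1.47] 27.1333
```

Plunger contact came at y 111, exactly as modelled. Pushing in and lowering in steps.

```bash
cat > low.py <<'E'
from h import *
f0=np.array(get_ft_force())
p,q=tcp(119.5,51.8,.14); print("push",movel(p,q,v=.02,until_force=15),np.round(np.array(p)-get_tcp_pos(),4),(np.array(get_ft_force())-f0).round(2))
for t in(.11,.08,.05,.025,.01,.003):
    p,q=tcp(119.5,50.4+1.4*t/.14,t); r=movel(p,q,v=.02,until_force=12)
    print(t,r,np.round(np.array(p)-get_tcp_pos(),4),(np.array(get_ft_force())-f0).round(2),np.round(get_ft_torque(),2))
    if r: break
print(get_time())
im=read_camera("side"); save("low_c",cv2.resize(im[110:310,260:460],None,fx=3,fy=3))
E
python3 low.py
```

```text
push False [0.0004 0.0007 0.0003] [-0.87 -2.97 -1.4 ]
0.11 False [0.0004 0.001  0.0002] [-0.62 -4.03 -1.08] [-1.18 -0.07 -0.02]
0.08 False [0.0003 0.0009 0.0001] [-1.53 -3.74  0.93] [-0.99  0.04 -0.  ]
0.05 False [0.0003 0.0009 0.0001] [-0.61 -3.09  1.02] [-1.01  0.1   0.07]
0.025 False [0.0002 0.0009 0.0001] [-0.88 -2.94  1.78] [-0.99  0.09  0.04]
0.01 False [0.0002 0.0007 0.0001] [-2.16 -3.5   2.17] [-0.97  0.1   0.05]
0.003 False [0.0002 0.0007 0.    ] [-2.59 -3.61  1.45] [-0.91  0.09  0.1 ]
29.5667
```

View pics/low_c.png

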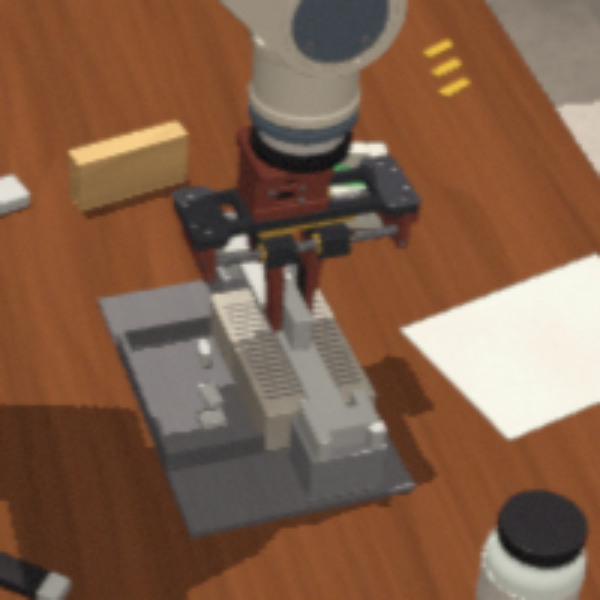

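The cradle end appears to be down between the cheeks and behind the lip, around (340,430). Releasing and checking.

Run:
```python
from h import *
p=np.array(get_tcp_pos()); command_gripper(0.5); wait(.3)
movel(list(p+[0,0,.13]),v=.15)
im=read_camera("side"); save("rel_side",im)
move_pose([.565,.05,.32],quat(np.pi/2)); im,T=wpic("w_rel")
a=cv2.resize(im[60:400,180:500],None,fx=1.25,fy=1.25); s=cv2.resize(read_camera("side")[160:300,280:420],(400,400))
save("fin",np.hstack([cv2.resize(a,(400,425)),cv2.copyMakeBorder(s,0,25,0,0,cv2.BORDER_CONSTANT)])); print(get_time())
```

```text
32.3
```

View pics/fin.png

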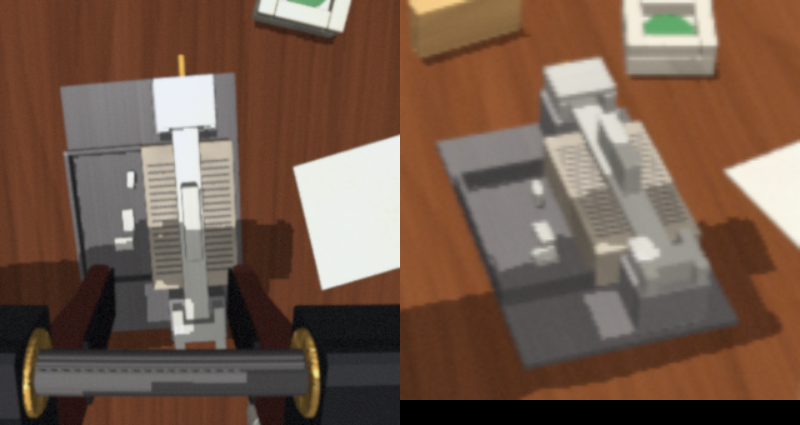

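The bar looks seated: it runs under the roof, the cradle end is between the cheeks, the pin is out, and the offcuts are in the tray. I'll verify height and flatness by touching the rib top at both ends, and position from the masks.

```bash
cat > ver.py <<'E'
from meas import *
def pin(n,box):
    T=np.load(f"pics/{n}.npy"); h=cv2.cvtColor(cv2.imread(f"pics/{n}.png"),cv2.COLOR_BGR2HSV).astype(int)
    m=(h[...,0]>14)&(h[...,0]<32)&(h[...,1]>170)&(h[...,2]>150); x0,y0,x1,y1=box
    v,u=np.nonzero(m[y0:y1,x0:x1]); 
    P=onz("wrist",u[v==v.min()].mean()+x0,v.min()+y0-.5,.0565,T)[:2]-S; c,s=np.cos(YAW),np.sin(YAW)
    print(n,"pin tip stand",np.round([c*P[0]+s*P[1],-s*P[0]+c*P[1]],4),len(v))
pin("w_st",(310,100,345,125)); pin("w_rel",(305,80,345,130))
h=cv2.cvtColor(cv2.imread("pics/w_rel.png"),cv2.COLOR_BGR2HSV)
for r in(215,230,250): print(r,h[r,310:350,2].tolist())
command_gripper(0.0)
q=quat(np.pi/2+YAW)
move_pose(st(-.5,35,130),q)
for y in(35,-25):
    movel(st(-.5,y,100),v=.2); r=movel(st(-.5,y,88),v=.02,until_force=2); print(y,r,get_tcp_pos()[2]*1e3); movel(st(-.5,y,105),v=.1)
movel(st(-.5,0,200),v=.25); move_pose([.45,.1,.32],quat(np.pi/2)); print(get_time())
E
python3 ver.py
```

```text
Traceback (most recent call last):
  File "ver.py", line 8, in <module>
    pin("w_st",(310,100,345,125)); pin("w_rel",(305,80,345,130))
    ~~~^^^^^^^^^^^^^^^^^^^^^^^^^^
  File "ver.py", line 6, in pin
    P=onz("wrist",u[v==v.min()].mean()+x0,v.min()+y0-.5,.0565,T)[:2]-S; c,s=np.cos(YAW),np.sin(YAW)
                       ~~~~~^^
ValueError: zero-size array to reduction operation minimum which has no identity
```

```bash
sed -i 's/(h\[...,0\]>14)&(h\[...,0\]<32)&(h\[...,1\]>170)&(h\[...,2\]>150)/(h[...,0]>13)\&(h[...,0]<32)\&(h[...,1]>120)\&(h[...,2]>150)/' ver.py; sed -i 's/^    P=onz/    if len(v)==0: print(n,"none",h[y0:y1:2,(x0+x1)\/\/2].tolist()); return\n    P=onz/' ver.py; python3 ver.py
```

```text
w_st pin tip stand [-0.0015  0.1516] 50
w_rel pin tip stand [-0.001   0.1554] 79
215 [167, 167, 167, 173, 173, 171, 174, 175, 171, 174, 168, 184, 222, 237, 228, 193, 220, 237, 238, 237, 236, 236, 236, 237, 239, 237, 235, 230, 197, 149, 153, 158, 152, 176, 186, 187, 187, 185, 176, 177]
230 [157, 151, 152, 153, 152, 147, 144, 143, 138, 140, 144, 141, 156, 209, 235, 228, 189, 219, 234, 237, 235, 235, 235, 235, 235, 234, 235, 233, 225, 191, 168, 202, 184, 183, 189, 189, 189, 189, 188, 190]
250 [114, 110, 111, 109, 110, 107, 108, 109, 105, 104, 106, 101, 99, 101, 121, 141, 133, 119, 128, 145, 147, 147, 146, 148, 146, 144, 149, 147, 145, 138, 128, 125, 134, 120, 92, 89, 92, 92, 96, 97]
35 True 92.3672907876686
-25 True 92.32604527747337
37.4667
```

The pin moved 3.8 mm (4 expected). The rib top is at 92.4 and 92.3 mm at its two ends, so the bar is flat on both seats and held against the lip.

```bash
python3 -c "
from station import *
print(job_done(),get_time())"
```

```text
the job is handed in; nothing more can be done
the job is handed in; nothing more can be done
```

I handed the job in at about 38 s: the three offcuts are in the tray, the block is standing on the bench, and the bar is flat on both seats and held against the lip by the spring; the judge's verdict was not shown.

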